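# Put an impact socket back into its place in the packed size row

### The job

The loose impact socket belongs in the graded row on the aluminium socket rail, between its next smaller and next larger neighbours. Open up its place by sliding the sockets apart in the groove (without lifting or toppling them), stand it upright in the gap with its drive end down in the groove, without dropping it, then slide the end stop back so that the whole row of five is closed up against the fixed end plate again, with no gaps. Leave the tools lying around where they are.

Things in the scene. Friction and masses are not known exactly. Their poses are not given: they have to be found in the camera images.
- rack: aluminium socket rail fixed to the bench, 96 mm wide (its x), 400 mm long (its y, -184 to +216 mm), 20 mm high, with an open lengthwise groove in which the sockets stand and slide. Origin on the centre line at bench height; y points along the row from small to large, x across it away from the robot, z up. Front and back of the row are open above the rail's 20 mm
- groove (a point): on the groove's floor, 6 mm above the bench, at the rail's origin: groove 48 mm wide, 14 mm deep, its full length. The 44 mm drive ends run in it with 2 mm play each side; the wider bodies begin 17 mm above this floor, just over the rail's top. Rail and sockets are oiled and slide easily along it; pushed across the rail, or hard near the top, they tip
- row_start (a point): on the inner face of the fixed steel end plate (66 mm wide, 62 mm high), at y = -170 mm of the rail, on the groove floor. At the start four sockets follow from here, nearly touching (gaps under 1.5 mm): smallest, second, fourth, largest. Between neighbours is a V-shaped hollow, front and back, into which shut fingers can be worked to slide them
- stop (a joint): sliding end stop in the groove at the large end, in m: its inner face lies at y = 0.040 + value in the rail's frame; grows away from the end plate, 0 to 0.12. It moves with about 1.5 N of friction, stays where it is left, and is pushed along by the sockets. Starts at the row or up to 25 mm clear of it. With all five sockets closed up it reads 0.070
- stop_face (a point): middle of the outer side (away from the sockets) of the end stop's upright steel plate: 66 mm wide across the rail, 8 mm thick, 22 to 62 mm above the bench; the point is 42 mm above the bench. A foot (top 19 mm above the bench) runs 36 mm outward from it in the groove. Push here towards the end plate to close the row. Axes as the rail's
- socket_c_mid (a point): The loose one, to be put back, standing on the bench beside the rail: black steel impact socket with a thin bright band round it, the third of five by size: plain cylinder 56 mm in diameter, 62 mm tall, standing on its 44 mm diameter, 16 mm tall drive end with the hexagon mouth up, 0.25 to 0.5 kg. The point is on its axis, half-way up; z points up.
- socket_a_mid (a point): In the row: black steel impact socket with a thin bright band round it, the smallest of five by size: plain cylinder 46 mm in diameter, 54 mm tall, standing on its 44 mm diameter, 16 mm tall drive end with the hexagon mouth up, 0.25 to 0.5 kg. The point is on its axis, half-way up; z points up.
- socket_b_mid (a point): In the row, next smaller than the loose one: black steel impact socket with a thin bright band round it, the second of five by size: plain cylinder 51 mm in diameter, 58 mm tall, standing on its 44 mm diameter, 16 mm tall drive end with the hexagon mouth up, 0.25 to 0.5 kg. The point is on its axis, half-way up; z points up.
- socket_d_mid (a point): In the row, next larger than the loose one: black steel impact socket with a thin bright band round it, the fourth of five by size: plain cylinder 61 mm in diameter, 66 mm tall, standing on its 44 mm diameter, 16 mm tall drive end with the hexagon mouth up, 0.25 to 0.5 kg. The point is on its axis, half-way up; z points up.
- socket_e_mid (a point): In the row: black steel impact socket with a thin bright band round it, the largest of five by size: plain cylinder 66 mm in diameter, 70 mm tall, standing on its 44 mm diameter, 16 mm tall drive end with the hexagon mouth up, 0.25 to 0.5 kg. The point is on its axis, half-way up; z points up.
- socket_c: the same loose socket, 0.25 to 0.5 kg; origin at the centre of its underside
- tape_masking: bystander: roll of masking tape lying flat, 84 mm across, 24 mm high; origin at the centre of its underside. It stands on the other side of the rail from the loose socket
- ratchet: bystander: ratchet handle lying behind the rail, 175 mm long, 32 mm wide, 24 mm high; origin at the middle of its underside
- tape_measure: bystander: yellow tape measure standing behind the rail, 73 mm long, 34 mm wide, 68 mm high; origin at the centre of its underside
Mind the look-alikes: they are no part of the job. What is shaped like the socket_c but brown or purple is not meant.

How it is judged:
By the outcome, as a careful person would: the job done as asked, in the order asked, and still so for the second after the job is handed in, with the robot touching nothing.
It also fails if it takes over 70 s, if anything falls off the work surface, if the arm or the gripper's body presses on something with over 40 N, if the wrist force passes 120 N, or if a joint passes its speed limit or range.

### The arm

A 7-joint arm with a two-finger parallel gripper is mounted at the origin on a cart in front of the work surface, level with it; the furniture and walls round the work are solid. World frame = base frame: x ahead of the robot, y to its left, z up, the work surface at z = 0. Lengths are in m, angles in rad, forces in N, time in s.
With the tool pointing down it reaches from about 0.4 to 0.75 m from the base axis. Payload 19.5 kg.
Tool frame: the origin (TCP) lies midway between the tips of the shut fingers; the grasp point (between the pads) lies 19 mm behind it; z points along the fingers, y is the line along which they close (so a half turn about z gives the same grasp; the last joint's range is limited). The gripper opens to 85 mm and grips with 20 to 120 N. Pads are 22 mm wide; open, the fingers measure 114 mm over their backs; the gripper's body (76 mm by 85 mm) begins 54 mm behind the grasp point. The pads swing forward as they close: fully open they stand 13 mm farther back than shut.
Start: joints at [-1.149, 0.707, -0.028, 1.485, 0.022, 0.951, -0.075], TCP at [0.257, 0.514, 0.231] pointing down, gripper open.
Joint ranges: [-2.71, 2.71], [-0.32, 2.16], [-1.57, 1.52], [0, 2.45], [-1.46, 4.6], [0, 2.02], [-2.83, 2.83]. Speed limits (rad/s): [1.89, 1.89, 2.57, 2.57, 3.01, 3.01, 3.01].

### API

Orientations are given as a unit quaternion [w, x, y, z].
In Python, from station import * gives the robot as it stands.
- The arm moves only by the tool servo_tool, never from a script. Its argument "motion" is a list of rows, each an object of numbers: "x", "y", "z": the shift along the tool's x, y, z in mm; "wx", "wy", "wz": the turn, a rotation vector about the tool's x, y, z in rad. A call has 1 to 5 rows; each row is the pose to reach, as a shift and turn from the pose commanded when the call began, along the tool's axes at that moment; what a row does not reach only later rows make up. A row lasts 1/12 s, in which the tool goes at most 41.7 mm and 7.16 degrees, less where a joint would pass 70% of its speed; a pose out of reach is approached as far as the arm can. A call with a gripper value outside its range is refused whole. "fingers" is the gripper command: -1 is shut, 1 is fully open, values between are in proportion, set as the call begins (left out, the last holds). The fingers move at their own pace and stop on an object; "grip_force" is the grip in N (left out, the last holds). Time passes only in rows, so rows that repeat a pose let the fingers close. It gives the time, the measured TCP pose, the force, the opening and the grip force at its end, in the units of the state.
- state(): the state, without advancing time (a new reading comes with each control period).
- capture(name): name is "scene" or "top" or "wrist"; returns a dict with "image" (420x560x3 uint8, red, green, blue), "depth" (420x560 float32, m along the optical axis (not along the pixel's ray), 0 where there is no reading), "fx", "fy", "cx", "cy" (pixels), "dist" ([k1, k2, p1, p2, k3] as OpenCV has them; the pictures are not rectified), "extrinsics" (4x4, takes a point from camera to world coordinates). Camera axes: x right, y up, looking along -z (the intrinsics and any distortion apply to the point x, -y, -z); pixel columns grow to the right and rows downward; lengths in m; the calibration is good to about 2 mm. A picture is of the moment at which its call begins.
- job_done(): hands the job in; it is judged then, once.
The state is a dict: "time": time; "joint_positions": joint angles; "qvel": joint speeds; "joint_torque": joint torques, N m; "tool_pos": TCP position; "tcp_rot": TCP orientation; "contact_force": force on the tool from outside, world axes, zero at the start; "wrist_torque": the same for the moment, N m; "finger_gap": finger opening in m; "gripper_force": force on a finger pad.
Only numpy, scipy, OpenCV 4.12 (cv2) and the standard library are available. Lean on these libraries where they do the work, as an engineer would, in place of code of your own. Each camera call takes 0.05 s, during which the arm holds its last target. There are 200 camera calls.

## Working session

There is one attempt and no reset: what is moved stays moved. The work goes in short steps, Python scripts to look and compute and a tool call to move; the robot and the scene stay as the last step left them, time stands still between calls to the robot, and variables do not carry over. Pictures are saved under pics/ and viewed, at most 10 in all, crops included, and the job is handed in when it is done.

Besides the shell and the picture viewer there is one more tool, called after ">>>" in YAML: its name, and indented under it one key for each argument. servo_tool: Moves the arm, as the interface text tells. Its arguments: {"type":"object","properties":{"motion":{"type":"array","items":{"type":"object","properties":{"x":{"type":"number"},"y":{"type":"number"},"z":{"type":"number"},"wx":{"type":"number"},"wy":{"type":"number"},"wz":{"type":"number"}}}},"fingers":{"type":"number"},"grip_force":{"type":"number"}},"required":["motion"]}

```bash
mkdir -p pics
cat > h.py <<'E'
from station import *
import numpy as np, cv2, pickle
from scipy.spatial.transform import Rotation as R
def shot(n,f):
    c=capture(n); cv2.imwrite('pics/%s.png'%f,c['image'][:,:,::-1]); pickle.dump(c,open(f+'.pkl','wb')); return c
def cloud(c):
    h,w=c['depth'].shape
    u,v=np.meshgrid(np.arange(w),np.arange(h))
    K=np.array([[c['fx'],0,c['cx']],[0,c['fy'],c['cy']],[0,0,1.]])
    p=cv2.undistortPoints(np.stack([u,v],-1).reshape(-1,1,2).astype(float),K,np.array(c['dist'],float)).reshape(h,w,2)
    d=c['depth']; P=np.stack([p[...,0]*d,-p[...,1]*d,-d],-1)
    E=np.array(c['extrinsics']); return P@E[:3,:3].T+E[:3,3]
def ray(c,u,v,z):
    K=np.array([[c['fx'],0,c['cx']],[0,c['fy'],c['cy']],[0,0,1.]])
    p=cv2.undistortPoints(np.array([[[u,v]]],float),K,np.array(c['dist'],float))[0,0]
    E=np.array(c['extrinsics']); d=E[:3,:3]@np.array([p[0],-p[1],-1]); o=E[:3,3]
    return o+d*(z-o[2])/d[2]
def totool(vec):  # world vector (m) -> tool mm
    q=state()['tcp_rot']; return R.from_quat([q[1],q[2],q[3],q[0]]).inv().apply(vec)*1000
E
python3 - <<'E'
from h import *
a=shot('top','t0');b=shot('scene','s0')
cv2.imwrite('pics/both0.png',cv2.resize(np.vstack([a['image'],b['image']])[:,:,::-1],(400,600)))
s=state();print({k:np.round(v,3) for k,v in s.items()})
P=cloud(a);print(np.round(P[::60,::80],3).tolist()[3])
E
```

```text
{'time': np.float64(0.1), 'joint_positions': array([-1.149,  0.707, -0.028,  1.485,  0.022,  0.951, -0.076]), 'qvel': array([ 0.   , -0.001,  0.002, -0.002, -0.001,  0.001,  0.   ]), 'joint_torque': array([ 4.0000e-03, -8.8430e+01,  1.2370e+00, -2.3645e+01,  1.7000e-02,
        5.0000e-03,  0.0000e+00]), 'tool_pos': array([0.257, 0.514, 0.231]), 'tcp_rot': array([-0.   ,  0.23 ,  0.973, -0.   ]), 'contact_force': array([0.926, 0.137, 0.241]), 'wrist_torque': array([-0.003,  0.001, -0.02 ]), 'gripper_force': np.float64(0.0), 'finger_gap': np.float64(0.086)}
[[0.204, 0.353, 0.725], [0.177, 0.239, 0.747], [0.697, 0.296, -0.005], [0.668, 0.054, -0.001], [0.645, -0.187, -0.005], [0.619, -0.426, -0.004], [0.596, -0.666, -0.008]]
```

View pics/t0.png

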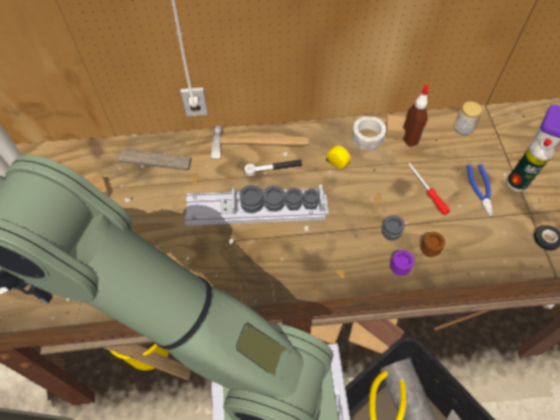

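View pics/s0.png

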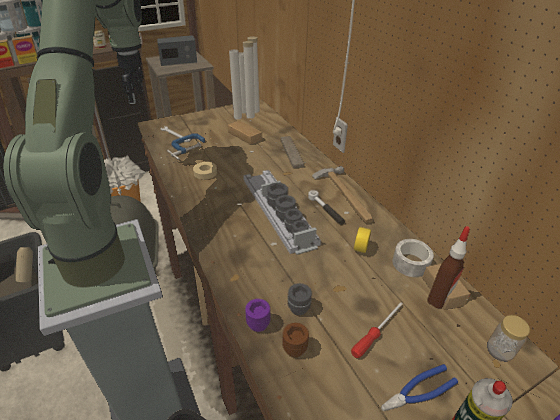

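The top view shows the rail from (187,208) to (327,205) with the four sockets at (252,198), (274,198), (295,199) and (312,199). The stop is at about (232,202). The loose dark socket stands at (394,227), with the brown (432,244) and purple (402,263) look-alikes beside it. In the scene view the masking tape lies near the stop's end, on the robot's side of the rail.

```bash
python3 - <<'E'
from h import *
a=pickle.load(open('t0.pkl','rb'));P=cloud(a)
def px(u0,u1,v0,v1,zl,zh):
    Q=P[v0:v1,u0:u1].reshape(-1,3);return Q[(Q[:,2]>zl)&(Q[:,2]<zh)]
Q=px(183,332,183,228,0.01,0.028)
r=cv2.minAreaRect((Q[:,:2]*1000).astype(np.float32));print('rail',r,cv2.boxPoints(r))
r=np.array(P)
for n,(u,v,h) in dict(c=(394,224,.062),a=(312,199,.06),b=(295,199,.064),d=(274,198,.072),e=(252,198,.076),br=(432,240,.06),pu=(402,260,.06)).items():
    k=11 if n in('e','d','c','br','pu') else 9
    Q=px(u-k,u+k,v-k,v+k,h-.01,h+.012)
    print(n,len(Q),np.round(cv2.minEnclosingCircle((Q[:,:2]*1000).astype(np.float32)),0) if 0 else np.round(Q.mean(0),3),np.round(Q.min(0),3),np.round(Q.max(0),3),'ray',np.round(ray(a,u,v,h),3))
for nm,u,v,z in [('railTL',187,195,.02),('BL',187,223,.02),('TR',326,188,.02),('BR',327,217,.02),('stop',236,201,.062),('plate',322,200,.062)]:print(nm,np.round(ray(a,u,v,z),3))
E
python3 - <<'E'
import sys;sys.path.insert(0,'.')
import cv2
im=cv2.imread('pics/t0.png')
cv2.imwrite('pics/crop0.png',cv2.resize(im[130:280,170:450],(784,420),interpolation=cv2.INTER_CUBIC))
E
```

```text
rail ((564.4625244140625, 15.165313720703125), (405.565673828125, 101.14794158935547), 86.63238525390625) [[ 502.064   -184.29652]
 [ 603.03723 -190.23817]
 [ 626.8611   214.62715]
 [ 525.8878   220.5688 ]]
c 211 [ 0.436 -0.355  0.059] [ 0.409 -0.382  0.052] [ 0.467 -0.328  0.065] ray [ 0.435 -0.356  0.062]
a 149 [ 0.553 -0.147  0.056] [ 0.524 -0.172  0.05 ] [ 0.575 -0.122  0.064] ray [ 0.54  -0.145  0.06 ]
b 137 [ 0.554 -0.096  0.06 ] [ 0.533 -0.123  0.054] [ 0.579 -0.072  0.069] ray [ 0.543 -0.097  0.064]
d 201 [ 0.559 -0.037  0.069] [ 0.53  -0.068  0.062] [ 0.588 -0.008  0.075] ray [ 0.547 -0.038  0.072]
e 198 [0.561 0.024 0.073] [ 0.533 -0.007  0.066] [0.594 0.054 0.079] ray [0.551 0.023 0.076]
br 207 [ 0.375 -0.45   0.058] [ 0.348 -0.477  0.05 ] [ 0.404 -0.425  0.068] ray [ 0.378 -0.446  0.06 ]
pu 241 [ 0.33  -0.355  0.058] [ 0.302 -0.383  0.05 ] [ 0.358 -0.328  0.066] ray [ 0.328 -0.354  0.06 ]
railTL [0.617 0.211 0.02 ]
BL [0.523 0.212 0.02 ]
TR [ 0.598 -0.196  0.02 ]
BR [ 0.5   -0.185  0.02 ]
stop [0.555 0.068 0.062]
plate [ 0.533 -0.172  0.062]
```

View pics/crop0.png

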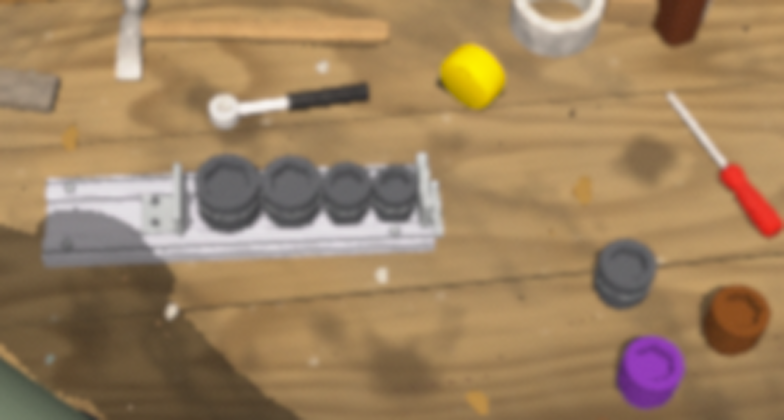

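The enlarged crop confirms the layout: stop plate at (178,198), end plate at (425,190), and row e, d, b, a from left to right. The rail fit gives its origin at about (0.562, 0.001) with a yaw of -3.4°, and the socket positions agree with the sizes given. I'll open the gap by gripping socket d lightly across the rail and sliding it along the groove, so I'm moving above d now.

>>> servo_tool:
  motion:
    - {"x":-31,"y":-22,"z":2,"wz":0.12}
    - {"x":-62,"y":-43,"z":5,"wz":0.24}
    - {"x":-94,"y":-65,"z":7,"wz":0.36}
    - {"x":-125,"y":-86,"z":10,"wz":0.48}
    - {"x":-156,"y":-108,"z":12,"wz":0.6}
  fingers: 1

```text
$.motion[0]: bad value
```

>>> servo_tool:
  motion:
    - {"x":-38,"y":0,"z":2,"wz":0.113}
    - {"x":-76,"y":0,"z":5,"wz":0.226}
    - {"x":-114,"y":-1,"z":7,"wz":0.34}
    - {"x":-152,"y":-1,"z":10,"wz":0.453}
    - {"x":-190,"y":-1,"z":12,"wz":0.566}

```text
$.motion[0]: bad value
```

>>> servo_tool:
  motion:
    - {"x":-32,"y":20}
    - {"x":-64,"y":40}
    - {"x":-97,"y":61}
    - {"x":-129,"y":81}
    - {"x":-161,"y":101}

```text
$.motion[0]: bad value
```

>>> servo_tool:
  motion:
    - {"x":-31,"y":-22,"z":2,"wx":0,"wy":0,"wz":0.12}
    - {"x":-62,"y":-43,"z":5,"wx":0,"wy":0,"wz":0.24}
    - {"x":-94,"y":-65,"z":7,"wx":0,"wy":0,"wz":0.36}
    - {"x":-125,"y":-86,"z":10,"wx":0,"wy":0,"wz":0.48}
    - {"x":-156,"y":-108,"z":12,"wx":0,"wy":0,"wz":0.6}
  fingers: 1

```text
time: 0.52
tool_pos: [0.3489, 0.3461, 0.219]
tcp_rot: [0.0, 0.51, 0.86, -0.0]
contact_force: [1.1, 0.2, 0.5]
finger_gap: 0.0856
gripper_force: 0.0
```

All six keys are required in each row, and with them the motion comes out as expected. Continuing.

>>> servo_tool:
  motion:
    - {"x":-38,"y":0,"z":2,"wx":0,"wy":0,"wz":0.113}
    - {"x":-76,"y":0,"z":5,"wx":0,"wy":0,"wz":0.226}
    - {"x":-114,"y":-1,"z":7,"wx":0,"wy":0,"wz":0.34}
    - {"x":-152,"y":-1,"z":10,"wx":0,"wy":0,"wz":0.453}
    - {"x":-190,"y":-1,"z":12,"wx":0,"wy":0,"wz":0.566}

```text
time: 0.93
tool_pos: [0.4402, 0.1795, 0.2071]
tcp_rot: [-0.0, 0.729, 0.684, -0.0]
contact_force: [1.1, 0.8, -0.8]
finger_gap: 0.0851
gripper_force: 0.0
```

>>> servo_tool:
  motion:
    - {"x":-32,"y":20,"z":0,"wx":0,"wy":0,"wz":0}
    - {"x":-64,"y":40,"z":0,"wx":0,"wy":0,"wz":0}
    - {"x":-97,"y":61,"z":0,"wx":0,"wy":0,"wz":0}
    - {"x":-129,"y":81,"z":0,"wx":0,"wy":0,"wz":0}
    - {"x":-161,"y":101,"z":0,"wx":0,"wy":0,"wz":0}

```text
time: 1.35
tool_pos: [0.5316, 0.0127, 0.2072]
tcp_rot: [-0.0, 0.728, 0.686, -0.0]
contact_force: [-0.3, 1.5, -0.2]
finger_gap: 0.0854
gripper_force: 0.0
```

Run:
```python
from h import *
s=state();print(s['tool_pos'],s['tcp_rot'],s['joint_positions'])
a=shot('wrist','w1');E=np.array(a['extrinsics']);print(E.round(3),a['fx'])
P=cloud(a)
for zl,zh in[(.015,.025),(.05,.085)]:
    m=(P[...,2]>zl)&(P[...,2]<zh)&(a['depth']>0);Q=P[m];print(zl,len(Q),Q.min(0).round(3) if len(Q) else 0,Q.max(0).round(3) if len(Q) else 0)
```

```text
[0.53161147 0.01267005 0.20718819] [-1.09291822e-04  7.27693018e-01  6.85902933e-01 -1.58717219e-04] [-0.1900175   0.68355641  0.19714787  1.68126282 -0.17421814  0.79434413
  0.02728201]
[[ 0.998  0.057  0.017  0.534]
 [-0.059  0.962  0.265  0.079]
 [-0.001 -0.266  0.964  0.35 ]
 [ 0.     0.     0.     1.   ]] 307.20679978152964
0.015 22498 [ 0.507 -0.33   0.015] [0.822 0.189 0.025]
0.05 10401 [ 0.523 -0.266  0.05 ] [0.728 0.081 0.078]
```

View pics/w1.png

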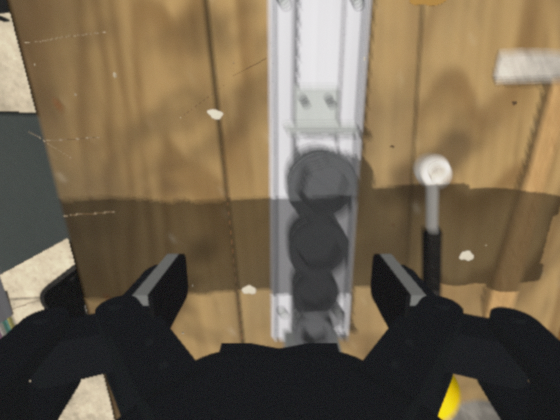

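The wrist view shows the rail lying parallel to the image columns. Socket e is at about (322,180), d (317,243), b (315,290) and a (316,328), and the stop plate is at row 128. I'll fit the tops and the rail edges from this picture's depth.

```bash
cat >> h.py <<'E'
def rfit(c,zl,zh,box):  # points in xy box & z band
    P=cloud(c); m=(P[...,2]>zl)&(P[...,2]<zh)&(c['depth']>0)&(P[...,0]>box[0])&(P[...,0]<box[1])&(P[...,1]>box[2])&(P[...,1]<box[3]); return P[m]
E
python3 - <<'E'
from h import *
a=pickle.load(open('w1.pkl','rb'))
P=cloud(a)
# rail edges from depth steps per slice of y
ys=np.arange(-.06,.2,.02);L=[]
for y in ys:
    Q=rfit(a,.014,.026,(.48,.65,y-.004,y+.004))
    if len(Q)>10: L.append((y,Q[:,0].min(),Q[:,0].max(),np.median(Q[:,2])))
L=np.array(L);print(L.round(4))
for n,h,x,y in[('e',.076,.561,.024),('d',.072,.559,-.037),('b',.064,.556,-.096)]:
    Q=rfit(a,h-.005,h+.005,(x-.04,x+.04,y-.034,y+.034))
    print(n,len(Q),np.median(Q[:,2]).round(4),Q.min(0).round(4),Q.max(0).round(4),((Q.min(0)+Q.max(0))/2).round(4))
Q=rfit(a,.055,.068,(.5,.62,.058,.09));print('stop',len(Q),Q.min(0).round(4),Q.max(0).round(4))
for u,v,z in[(322,178,.076),(317,243,.072),(315,290,.064),(273,60,.02),(371,60,.02),(272,230,.02)]:print(u,v,ray(a,u,v,z).round(4))
g=cv2.resize(a['image'][110:345,250:390,::-1],None,fx=2.5,fy=2.5,interpolation=cv2.INTER_CUBIC);cv2.imwrite('pics/w1c.png',np.clip(g.astype(float)*1.8,0,255).astype(np.uint8))
E
```

```text
[[-0.06    0.514   0.6091  0.0199]
 [-0.04    0.5141  0.6103  0.0199]
 [-0.02    0.5156  0.6112  0.0197]
 [ 0.      0.517   0.6125  0.0198]
 [ 0.02    0.5183  0.6132  0.0199]
 [ 0.04    0.5197  0.6141  0.0199]
 [ 0.06    0.52    0.6158  0.0199]
 [ 0.08    0.5214  0.618   0.0198]
 [ 0.1     0.5229  0.6186  0.0201]
 [ 0.12    0.5242  0.6206  0.0199]
 [ 0.14    0.5246  0.6209  0.0201]
 [ 0.16    0.526   0.6226  0.0199]
 [ 0.18    0.5274  0.6232  0.02  ]]
e 2287 0.0755 [ 0.5343 -0.0099  0.071 ] [0.599  0.0571 0.0782] [0.5667 0.0236 0.0746]
d 1866 0.0717 [ 0.5328 -0.0707  0.067 ] [ 0.5926 -0.003   0.077 ] [ 0.5627 -0.0368  0.072 ]
b 1157 0.0636 [ 0.5342 -0.13    0.059 ] [ 0.5836 -0.0734  0.0662] [ 0.5589 -0.1017  0.0626]
stop 642 [0.5365 0.0701 0.0592] [0.6009 0.0809 0.0639]
322 178 [0.5699 0.0277 0.076 ]
317 243 [ 0.5641 -0.0366  0.072 ]
315 290 [ 0.5615 -0.0923  0.064 ]
273 60 [0.5316 0.1372 0.02  ]
371 60 [0.6274 0.1313 0.02  ]
272 230 [ 0.5191 -0.0394  0.02  ]
```

View pics/w1c.png

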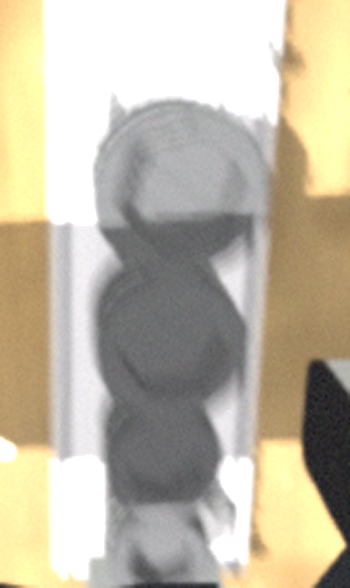

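The rail's centre line is x = 0.565 + 0.057·y. Socket d is at (0.5625, -0.040), e at (0.566, 0.0236), b at y ≈ -0.097, and the stop stands 13 mm clear of e. Going down over d with the fingers open.

>>> servo_tool:
  motion:
    - {"x":-25,"y":17,"z":0,"wx":0,"wy":0,"wz":0}
    - {"x":-51,"y":34,"z":0,"wx":0,"wy":0,"wz":0}
    - {"x":-51,"y":34,"z":30,"wx":0,"wy":0,"wz":0}
    - {"x":-51,"y":34,"z":65,"wx":0,"wy":0,"wz":0}
    - {"x":-51,"y":34,"z":95,"wx":0,"wy":0,"wz":0}

```text
time: 1.82
tool_pos: [0.5617, -0.0386, 0.1105]
tcp_rot: [-0.0, 0.728, 0.686, -0.0]
contact_force: [-0.1, 0.8, -0.9]
finger_gap: 0.0853
gripper_force: 0.0
```

>>> servo_tool:
  motion:
    - {"x":0,"y":0,"z":25,"wx":0,"wy":0,"wz":0}
    - {"x":0,"y":0,"z":50,"wx":0,"wy":0,"wz":0}
    - {"x":0,"y":0,"z":70,"wx":0,"wy":0,"wz":0}
    - {"x":0,"y":0,"z":83,"wx":0,"wy":0,"wz":0}
    - {"x":0,"y":0,"z":85,"wx":0,"wy":0,"wz":0}

```text
time: 2.23
tool_pos: [0.5608, -0.0382, 0.025]
tcp_rot: [-0.001, 0.728, 0.686, -0.001]
contact_force: [0.6, 0.3, 0.5]
finger_gap: 0.0852
gripper_force: 0.0
```

>>> servo_tool:
  motion:
    - {"x":-1,"y":1.5,"z":0,"wx":0,"wy":0,"wz":0}
    - {"x":-1,"y":1.5,"z":0,"wx":0,"wy":0,"wz":0}
    - {"x":-1,"y":1.5,"z":0,"wx":0,"wy":0,"wz":0}
    - {"x":-1,"y":1.5,"z":0,"wx":0,"wy":0,"wz":0}
    - {"x":-1,"y":1.5,"z":0,"wx":0,"wy":0,"wz":0}
  fingers: 0.3
  grip_force: 20

```text
time: 2.65
tool_pos: [0.564, -0.0395, 0.0282]
tcp_rot: [0.001, 0.728, 0.686, 0.0]
contact_force: [-0.7, -0.4, 8.0]
finger_gap: 0.0605
gripper_force: 23.5
```

>>> servo_tool:
  motion:
    - {"x":-1,"y":0,"z":0,"wx":0,"wy":0,"wz":0}
    - {"x":-1,"y":0,"z":0,"wx":0,"wy":0,"wz":0}
    - {"x":-1,"y":0,"z":0,"wx":0,"wy":0,"wz":0}
    - {"x":-1,"y":0,"z":0,"wx":0,"wy":0,"wz":0}
    - {"x":-1,"y":0,"z":0,"wx":0,"wy":0,"wz":0}

```text
time: 3.07
tool_pos: [0.564, -0.04, 0.0282]
tcp_rot: [0.0, 0.728, 0.686, 0.001]
contact_force: [-0.6, 2.0, 8.3]
finger_gap: 0.0604
gripper_force: 23.6
```

Socket d is gripped at 60.5 mm with a slight downward press. Sliding it 70 mm along the groove.

>>> servo_tool:
  motion:
    - {"x":4,"y":0,"z":0,"wx":0,"wy":0,"wz":0}
    - {"x":11,"y":0,"z":0,"wx":0,"wy":0,"wz":0}
    - {"x":18,"y":0,"z":0,"wx":0,"wy":0,"wz":0}
    - {"x":25,"y":0,"z":0,"wx":0,"wy":0,"wz":0}
    - {"x":32,"y":0,"z":0,"wx":0,"wy":0,"wz":0}

```text
time: 3.48
tool_pos: [0.5658, -0.0095, 0.0282]
tcp_rot: [0.001, 0.728, 0.686, -0.0]
contact_force: [-0.3, -7.2, 7.2]
finger_gap: 0.06
gripper_force: 23.5
```

>>> servo_tool:
  motion:
    - {"x":7,"y":0,"z":0,"wx":0,"wy":0,"wz":0}
    - {"x":15,"y":0,"z":0,"wx":0,"wy":0,"wz":0}
    - {"x":24,"y":0,"z":0,"wx":0,"wy":0,"wz":0}
    - {"x":33,"y":0,"z":0,"wx":0,"wy":0,"wz":0}
    - {"x":39,"y":0,"z":0,"wx":0,"wy":0,"wz":0}

```text
time: 3.9
tool_pos: [0.5682, 0.0301, 0.0282]
tcp_rot: [0.001, 0.728, 0.686, 0.0]
contact_force: [-0.6, -7.7, 8.3]
finger_gap: 0.0602
gripper_force: 23.6
```

>>> servo_tool:
  motion:
    - {"x":0,"y":0,"z":0,"wx":0,"wy":0,"wz":0}
    - {"x":0,"y":0,"z":0,"wx":0,"wy":0,"wz":0}
    - {"x":0,"y":0,"z":0,"wx":0,"wy":0,"wz":0}

```text
time: 4.15
tool_pos: [0.5682, 0.0312, 0.0282]
tcp_rot: [0.0, 0.727, 0.686, 0.001]
contact_force: [-0.3, 3.9, 7.7]
finger_gap: 0.0604
gripper_force: 23.6
```

>>> servo_tool:
  motion:
    - {"x":0,"y":0,"z":0,"wx":0,"wy":0,"wz":0}
    - {"x":0,"y":0,"z":0,"wx":0,"wy":0,"wz":0}
    - {"x":0,"y":0,"z":0,"wx":0,"wy":0,"wz":0}
    - {"x":0,"y":0,"z":0,"wx":0,"wy":0,"wz":0}
    - {"x":0,"y":0,"z":-5,"wx":0,"wy":0,"wz":0}
  fingers: 1

```text
time: 4.57
tool_pos: [0.5672, 0.0304, 0.0318]
tcp_rot: [-0.0, 0.728, 0.686, -0.0]
contact_force: [-0.7, 0.7, 0.5]
finger_gap: 0.0856
gripper_force: 0.0
```

>>> servo_tool:
  motion:
    - {"x":0,"y":0,"z":-30,"wx":0,"wy":0,"wz":0}
    - {"x":0,"y":0,"z":-65,"wx":0,"wy":0,"wz":0}
    - {"x":0,"y":0,"z":-100,"wx":0,"wy":0,"wz":0}
    - {"x":0,"y":0,"z":-140,"wx":0,"wy":0,"wz":0}
    - {"x":0,"y":0,"z":-170,"wx":0,"wy":0,"wz":0}

```text
time: 4.98
tool_pos: [0.5677, 0.0303, 0.2057]
tcp_rot: [0.001, 0.728, 0.686, 0.001]
contact_force: [1.6, -0.7, -0.2]
finger_gap: 0.0855
gripper_force: 0.0
```

>>> servo_tool:
  motion:
    - {"x":-36,"y":-10,"z":0,"wx":0,"wy":0,"wz":0}
    - {"x":-73,"y":-20,"z":0,"wx":0,"wy":0,"wz":0}
    - {"x":-110,"y":-30,"z":0,"wx":0,"wy":0,"wz":0}
    - {"x":-147,"y":-41,"z":0,"wx":0,"wy":0,"wz":0}
    - {"x":-184,"y":-51,"z":0,"wx":0,"wy":0,"wz":0}

```text
time: 5.4
tool_pos: [0.5048, -0.1517, 0.2028]
tcp_rot: [0.0, 0.728, 0.686, 0.0]
contact_force: [0.9, -0.7, -0.3]
finger_gap: 0.0857
gripper_force: 0.0
```

>>> servo_tool:
  motion:
    - {"x":-36,"y":-10,"z":0,"wx":0,"wy":0,"wz":0}
    - {"x":-73,"y":-20,"z":0,"wx":0,"wy":0,"wz":0}
    - {"x":-110,"y":-30,"z":0,"wx":0,"wy":0,"wz":0}
    - {"x":-145,"y":-41,"z":0,"wx":0,"wy":0,"wz":0}
    - {"x":-170,"y":-51,"z":0,"wx":0,"wy":0,"wz":0}

```text
time: 5.82
tool_pos: [0.4432, -0.32, 0.2028]
tcp_rot: [0.0, 0.728, 0.685, -0.001]
contact_force: [-0.4, -0.1, -0.2]
finger_gap: 0.0853
gripper_force: 0.0
```

Run:
```python
from h import *
s=state();print(s['tool_pos'],s['tcp_rot'],s['joint_positions'].round(2))
a=shot('wrist','w2')
Q=rfit(a,.056,.07,(.39,.48,-.40,-.30));print(len(Q),np.median(Q[:,2]).round(4),Q.min(0).round(4),Q.max(0).round(4),((Q.min(0)+Q.max(0))/2).round(4))
t=shot('top','t2')
P=cloud(t)
g=cv2.resize(t['image'][160:250,180:340,::-1],(640,360),interpolation=cv2.INTER_CUBIC)
cv2.imwrite('pics/m2.png',np.hstack([g,np.zeros((360,0,3),np.uint8)]))
Q2=np.vstack([[0,0,0]])
```

```text
[ 0.44322246 -0.32003583  0.20276222] [ 3.99044734e-04  7.28448191e-01  6.85100586e-01 -5.10469263e-04] [ 0.49  0.71  0.14  1.63 -0.12  0.81  0.62]
1500 0.0615 [ 0.4107 -0.3868  0.056 ] [ 0.4661 -0.3309  0.064 ] [ 0.4384 -0.3588  0.06  ]
```

View pics/w2.png

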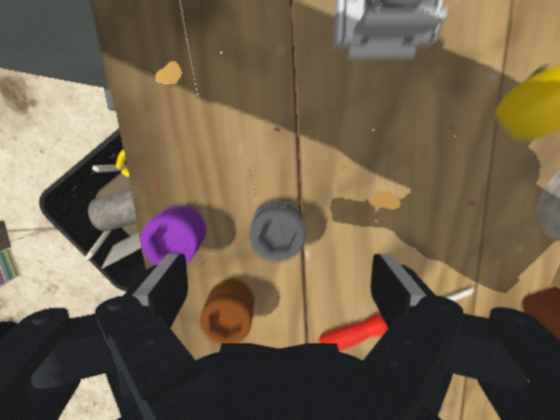

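View pics/m2.png

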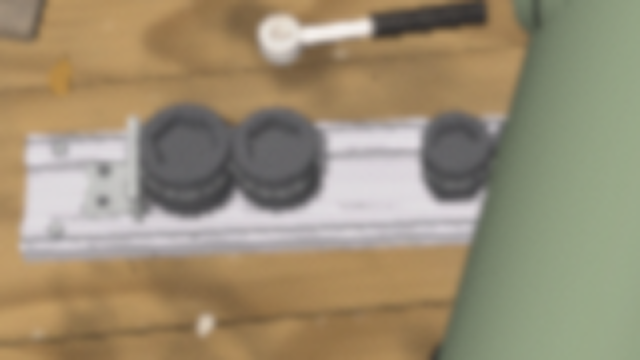

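The wrist view shows the loose dark socket at (278,230), the purple one at (173,236) and the brown one at (228,310). The top crop shows d and e upright at (277,155) and (188,155) with b at (456,155), so the gap is wide open. Socket c fits at (0.4384, -0.3588), 56 mm wide, with its top at 0.062. Going to grasp it.

>>> servo_tool:
  motion:
    - {"x":-20,"y":-1,"z":0,"wx":0,"wy":0,"wz":0}
    - {"x":-39,"y":-2.5,"z":5,"wx":0,"wy":0,"wz":0}
    - {"x":-39,"y":-2.5,"z":35,"wx":0,"wy":0,"wz":0}
    - {"x":-39,"y":-2.5,"z":65,"wx":0,"wy":0,"wz":0}
    - {"x":-39,"y":-2.5,"z":95,"wx":0,"wy":0,"wz":0}

```text
time: 6.33
tool_pos: [0.4402, -0.3555, 0.1067]
tcp_rot: [0.0, 0.728, 0.686, 0.0]
contact_force: [0.4, 0.1, -0.9]
finger_gap: 0.0855
gripper_force: 0.0
```

>>> servo_tool:
  motion:
    - {"x":0,"y":0,"z":25,"wx":0,"wy":0,"wz":0}
    - {"x":0,"y":0,"z":50,"wx":0,"wy":0,"wz":0}
    - {"x":0,"y":0,"z":70,"wx":0,"wy":0,"wz":0}
    - {"x":0,"y":0,"z":80,"wx":0,"wy":0,"wz":0}
    - {"x":0,"y":0,"z":80,"wx":0,"wy":0,"wz":0}

```text
time: 6.75
tool_pos: [0.4396, -0.355, 0.0259]
tcp_rot: [-0.001, 0.728, 0.686, -0.0]
contact_force: [0.3, -0.6, 0.3]
finger_gap: 0.0856
gripper_force: 0.0
```

>>> servo_tool:
  motion:
    - {"x":-4,"y":-1,"z":0,"wx":0,"wy":0,"wz":0}
    - {"x":-4,"y":-1,"z":0,"wx":0,"wy":0,"wz":0}
    - {"x":-4,"y":-1,"z":0,"wx":0,"wy":0,"wz":0}

```text
time: 7.0
tool_pos: [0.4392, -0.3603, 0.0286]
tcp_rot: [0.001, 0.728, 0.686, 0.0]
contact_force: [-0.1, 0.0, -0.2]
finger_gap: 0.0853
gripper_force: 0.0
```

>>> servo_tool:
  motion:
    - {"x":0,"y":0,"z":0,"wx":0,"wy":0,"wz":0}
    - {"x":0,"y":0,"z":0,"wx":0,"wy":0,"wz":0}
    - {"x":0,"y":0,"z":0,"wx":0,"wy":0,"wz":0}
    - {"x":0,"y":0,"z":0,"wx":0,"wy":0,"wz":0}
    - {"x":0,"y":0,"z":0,"wx":0,"wy":0,"wz":0}
  fingers: 0
  grip_force: 40

```text
time: 7.42
tool_pos: [0.4391, -0.3597, 0.0279]
tcp_rot: [0.0, 0.728, 0.686, 0.0]
contact_force: [-1.5, 1.0, 7.2]
finger_gap: 0.0543
gripper_force: 40.8
```

>>> servo_tool:
  motion:
    - {"x":0,"y":0,"z":0,"wx":0,"wy":0,"wz":0}
    - {"x":0,"y":0,"z":0,"wx":0,"wy":0,"wz":0}
    - {"x":0,"y":0,"z":0,"wx":0,"wy":0,"wz":0}

```text
time: 7.67
tool_pos: [0.4391, -0.3597, 0.0279]
tcp_rot: [0.0, 0.728, 0.686, 0.0]
contact_force: [-0.8, -0.2, 6.9]
finger_gap: 0.0543
gripper_force: 40.8
```

Gripped. Lifting and carrying it above the gap.

>>> servo_tool:
  motion:
    - {"x":0,"y":0,"z":-10,"wx":0,"wy":0,"wz":0}
    - {"x":0,"y":0,"z":-35,"wx":0,"wy":0,"wz":0}
    - {"x":0,"y":0,"z":-70,"wx":0,"wy":0,"wz":0}
    - {"x":0,"y":0,"z":-105,"wx":0,"wy":0,"wz":0}
    - {"x":0,"y":0,"z":-130,"wx":0,"wy":0,"wz":0}

```text
time: 8.08
tool_pos: [0.4389, -0.3598, 0.1607]
tcp_rot: [0.001, 0.728, 0.686, 0.0]
contact_force: [-0.4, 0.2, -3.2]
finger_gap: 0.0546
gripper_force: 44.1
```

>>> servo_tool:
  motion:
    - {"x":20,"y":7,"z":0,"wx":0,"wy":0,"wz":0}
    - {"x":50,"y":17,"z":0,"wx":0,"wy":0,"wz":0}
    - {"x":85,"y":28,"z":0,"wx":0,"wy":0,"wz":0}
    - {"x":120,"y":39,"z":0,"wx":0,"wy":0,"wz":0}
    - {"x":155,"y":50,"z":0,"wx":0,"wy":0,"wz":0}

```text
time: 8.5
tool_pos: [0.4981, -0.2061, 0.158]
tcp_rot: [-0.0, 0.728, 0.686, 0.0]
contact_force: [1.3, -0.4, -2.9]
finger_gap: 0.0545
gripper_force: 44.2
```

>>> servo_tool:
  motion:
    - {"x":35,"y":11,"z":0,"wx":0,"wy":0,"wz":0}
    - {"x":70,"y":22,"z":0,"wx":0,"wy":0,"wz":0}
    - {"x":105,"y":33,"z":0,"wx":0,"wy":0,"wz":0}
    - {"x":140,"y":45,"z":0,"wx":0,"wy":0,"wz":0}
    - {"x":166,"y":54,"z":0,"wx":0,"wy":0,"wz":0}

```text
time: 8.92
tool_pos: [0.5622, -0.0417, 0.1579]
tcp_rot: [-0.0, 0.727, 0.687, 0.0]
contact_force: [0.2, -0.9, -3.3]
finger_gap: 0.0545
gripper_force: 44.2
```

Run:
```python
from h import *
s=state();print(s['tool_pos'],s['tcp_rot'],s['finger_gap'])
a=shot('wrist','w3')
for n,lo,hi,b in [('e',.073,.08,(.53,.61,.055,.14)),('d',.069,.0735,(.53,.605,-.01,.063)),('b',.06,.068,(.53,.59,-.14,-.055)),('b2',.03,.068,(.53,.59,-.14,-.055)),('any',.15,.2,(.5,.65,-.1,.1)),('stop',.056,.066,(.5,.65,.1,.16))]:
    Q=rfit(a,lo,hi,b)
    if len(Q): print(n,len(Q),Q.min(0).round(4),Q.max(0).round(4),((Q.min(0)+Q.max(0))/2).round(4))
```

```text
[ 0.56219535 -0.04169594  0.15788436] [-3.91358062e-04  7.26867495e-01  6.86777464e-01  4.53558663e-04] 0.05451555999542521
e 2730 [0.5388 0.0558 0.073 ] [0.6041 0.1006 0.0786] [0.5714 0.0782 0.0758]
d 3341 [0.5362 0.0007 0.069 ] [0.5964 0.0629 0.0735] [0.5663 0.0318 0.0713]
any 18492 [ 0.52   -0.0669  0.15  ] [ 0.6023 -0.0126  0.2   ] [ 0.5612 -0.0397  0.175 ]
stop 462 [0.551  0.1    0.0578] [0.5952 0.1055 0.0657] [0.5731 0.1028 0.0618]
```

View pics/w3.png

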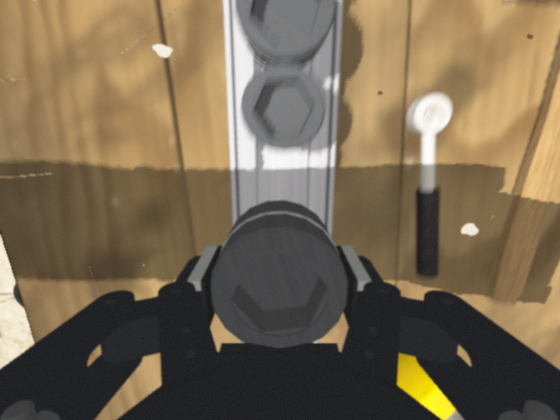

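The held socket is at (280,275), with d at (285,105) and e at (287,20), both upright. d's near edge is at y = 0.0007, so the gap's middle is at about -0.035. Shifting 5.5 mm and lowering.

>>> servo_tool:
  motion:
    - {"x":3,"y":0,"z":0,"wx":0,"wy":0,"wz":0}
    - {"x":5.5,"y":0.3,"z":15,"wx":0,"wy":0,"wz":0}
    - {"x":5.5,"y":0.3,"z":40,"wx":0,"wy":0,"wz":0}
    - {"x":5.5,"y":0.3,"z":65,"wx":0,"wy":0,"wz":0}
    - {"x":5.5,"y":0.3,"z":85,"wx":0,"wy":0,"wz":0}

```text
time: 9.38
tool_pos: [0.5616, -0.0406, 0.0714]
tcp_rot: [-0.0, 0.728, 0.686, -0.0]
contact_force: [0.6, -0.5, -3.3]
finger_gap: 0.0549
gripper_force: 44.2
```

>>> servo_tool:
  motion:
    - {"x":0,"y":0,"z":8,"wx":0,"wy":0,"wz":0}
    - {"x":0,"y":0,"z":15,"wx":0,"wy":0,"wz":0}
    - {"x":0,"y":0,"z":15,"wx":0,"wy":0,"wz":0}
    - {"x":0,"y":0,"z":15,"wx":0,"wy":0,"wz":0}

```text
time: 9.72
tool_pos: [0.5626, -0.0401, 0.0582]
tcp_rot: [0.0, 0.728, 0.686, 0.0]
contact_force: [-0.2, 0.6, -2.8]
finger_gap: 0.0545
gripper_force: 44.0
```

>>> servo_tool:
  motion:
    - {"x":4,"y":0,"z":0,"wx":0,"wy":0,"wz":0}
    - {"x":4,"y":0,"z":3,"wx":0,"wy":0,"wz":0}
    - {"x":4,"y":0,"z":7,"wx":0,"wy":0,"wz":0}
    - {"x":4,"y":0,"z":11,"wx":0,"wy":0,"wz":0}
    - {"x":4,"y":0,"z":14,"wx":0,"wy":0,"wz":0}

```text
time: 10.13
tool_pos: [0.5625, -0.0359, 0.0429]
tcp_rot: [0.0, 0.728, 0.686, -0.0]
contact_force: [0.5, 0.3, -3.1]
finger_gap: 0.0545
gripper_force: 44.0
```

>>> servo_tool:
  motion:
    - {"x":0,"y":0,"z":1,"wx":0,"wy":0,"wz":0}
    - {"x":0,"y":0,"z":2,"wx":0,"wy":0,"wz":0}
    - {"x":0,"y":0,"z":3,"wx":0,"wy":0,"wz":0}
    - {"x":0,"y":0,"z":3,"wx":0,"wy":0,"wz":0}

```text
time: 10.47
tool_pos: [0.5625, -0.0359, 0.0402]
tcp_rot: [0.0, 0.728, 0.686, -0.0]
contact_force: [1.3, -0.2, -2.4]
finger_gap: 0.0542
gripper_force: 44.0
```

It has entered the groove freely. Setting it down gently.

>>> servo_tool:
  motion:
    - {"x":0,"y":0,"z":1,"wx":0,"wy":0,"wz":0}
    - {"x":0,"y":0,"z":2,"wx":0,"wy":0,"wz":0}
    - {"x":0,"y":0,"z":3,"wx":0,"wy":0,"wz":0}
    - {"x":0,"y":0,"z":4,"wx":0,"wy":0,"wz":0}
    - {"x":0,"y":0,"z":4,"wx":0,"wy":0,"wz":0}

```text
time: 10.88
tool_pos: [0.5626, -0.0358, 0.0362]
tcp_rot: [0.0, 0.728, 0.686, 0.0]
contact_force: [1.5, 0.3, -4.0]
finger_gap: 0.0542
gripper_force: 44.0
```

>>> servo_tool:
  motion:
    - {"x":0,"y":0,"z":0.7,"wx":0,"wy":0,"wz":0}
    - {"x":0,"y":0,"z":1.4,"wx":0,"wy":0,"wz":0}
    - {"x":0,"y":0,"z":2.0,"wx":0,"wy":0,"wz":0}
    - {"x":0,"y":0,"z":2.0,"wx":0,"wy":0,"wz":0}

```text
time: 11.22
tool_pos: [0.5625, -0.0359, 0.0342]
tcp_rot: [0.0, 0.728, 0.686, -0.0]
contact_force: [2.9, -0.0, -3.7]
finger_gap: 0.0541
gripper_force: 44.0
```

>>> servo_tool:
  motion:
    - {"x":0,"y":0,"z":0.5,"wx":0,"wy":0,"wz":0}
    - {"x":0,"y":0,"z":1,"wx":0,"wy":0,"wz":0}
    - {"x":0,"y":0,"z":1,"wx":0,"wy":0,"wz":0}

```text
time: 11.47
tool_pos: [0.5626, -0.0359, 0.0339]
tcp_rot: [0.0, 0.728, 0.686, 0.0]
contact_force: [-1.6, 0.1, 10.3]
finger_gap: 0.0549
gripper_force: 45.5
```

>>> servo_tool:
  motion:
    - {"x":0,"y":0,"z":0.5,"wx":0,"wy":0,"wz":0}
    - {"x":0,"y":0,"z":0.8,"wx":0,"wy":0,"wz":0}
    - {"x":0,"y":0,"z":0.8,"wx":0,"wy":0,"wz":0}

```text
time: 11.72
tool_pos: [0.5626, -0.0359, 0.0338]
tcp_rot: [0.0, 0.728, 0.686, 0.0]
contact_force: [-5.5, 1.7, 26.4]
finger_gap: 0.0546
gripper_force: 47.2
```

It's on the floor at TCP z = 0.0338, against the 0.0339 predicted. Easing off, releasing and rising.

>>> servo_tool:
  motion:
    - {"x":0,"y":0,"z":-1,"wx":0,"wy":0,"wz":0}
    - {"x":0,"y":0,"z":-1,"wx":0,"wy":0,"wz":0}

```text
time: 11.88
tool_pos: [0.5626, -0.0358, 0.0339]
tcp_rot: [0.0, 0.728, 0.686, 0.0]
contact_force: [-1.1, 0.7, 12.6]
finger_gap: 0.0548
gripper_force: 45.4
```

>>> servo_tool:
  motion:
    - {"x":0,"y":0,"z":0,"wx":0,"wy":0,"wz":0}
    - {"x":0,"y":0,"z":0,"wx":0,"wy":0,"wz":0}
    - {"x":0,"y":0,"z":0,"wx":0,"wy":0,"wz":0}
    - {"x":0,"y":0,"z":0,"wx":0,"wy":0,"wz":0}
    - {"x":0,"y":0,"z":0,"wx":0,"wy":0,"wz":0}
  fingers: 1

```text
time: 12.3
tool_pos: [0.5624, -0.0358, 0.0334]
tcp_rot: [-0.0, 0.728, 0.686, -0.0]
contact_force: [0.1, -0.2, -0.2]
finger_gap: 0.0855
gripper_force: 0.0
```

>>> servo_tool:
  motion:
    - {"x":0,"y":0,"z":-15,"wx":0,"wy":0,"wz":0}
    - {"x":0,"y":0,"z":-45,"wx":0,"wy":0,"wz":0}
    - {"x":0,"y":0,"z":-80,"wx":0,"wy":0,"wz":0}
    - {"x":0,"y":0,"z":-115,"wx":0,"wy":0,"wz":0}
    - {"x":0,"y":0,"z":-140,"wx":0,"wy":0,"wz":0}

```text
time: 12.72
tool_pos: [0.5627, -0.036, 0.1763]
tcp_rot: [0.001, 0.728, 0.686, 0.001]
contact_force: [-0.3, -0.1, -0.7]
finger_gap: 0.0855
gripper_force: 0.0
```

Run:
```python
from h import *
s=state();print(s['tool_pos'],s['tcp_rot'])
a=shot('wrist','w4')
for n,lo,hi,b in [('e',.073,.08,(.53,.61,.055,.14)),('d',.0695,.0735,(.53,.605,-.01,.063)),('c',.064,.0695,(.53,.6,-.068,-.001)),('stop',.056,.066,(.5,.65,.08,.16)),('tape',.018,.03,(.3,.51,.05,.4))]:
    Q=rfit(a,lo,hi,b)
    if len(Q): print(n,len(Q),np.median(Q[:,2]).round(4),Q.min(0).round(4),Q.max(0).round(4),((Q.min(0)+Q.max(0))/2).round(4))
```

```text
[ 0.56271086 -0.03597931  0.17628654] [6.77694439e-04 7.27727058e-01 6.85866313e-01 5.20381761e-04]
e 2924 0.0757 [0.5387 0.055  0.073 ] [0.6048 0.1123 0.0785] [0.5717 0.0837 0.0758]
d 2765 0.0716 [ 0.5359 -0.0089  0.0695] [0.5966 0.0629 0.0735] [0.5663 0.027  0.0715]
c 1948 0.0676 [ 0.5333 -0.0626  0.064 ] [ 0.5881 -0.0072  0.0695] [ 0.5607 -0.0349  0.0667]
stop 2804 0.0601 [0.5411 0.08   0.0561] [0.5953 0.1158 0.066 ] [0.5682 0.0979 0.061 ]
```

View pics/w4.png

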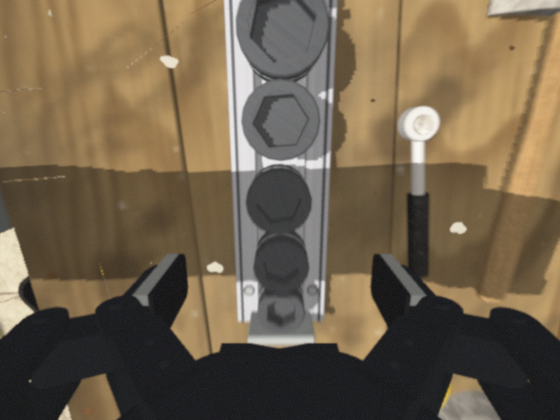

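Socket c stands upright in the groove with its top at 0.0676, and the order is a, b, c, d, e. Shutting the fingers and going beyond the stop to push it back.

>>> servo_tool:
  motion:
    - {"x":30,"y":0,"z":0,"wx":0,"wy":0,"wz":0}
    - {"x":68,"y":0,"z":0,"wx":0,"wy":0,"wz":0}
    - {"x":106,"y":0,"z":0,"wx":0,"wy":0,"wz":0}
    - {"x":144,"y":0,"z":0,"wx":0,"wy":0,"wz":0}
    - {"x":182,"y":0,"z":0,"wx":0,"wy":0,"wz":0}
  fingers: -1

```text
time: 13.18
tool_pos: [0.573, 0.1477, 0.1735]
tcp_rot: [-0.0, 0.728, 0.686, -0.0]
contact_force: [1.0, -0.3, 0.5]
finger_gap: 0.0256
gripper_force: 0.0
```

>>> servo_tool:
  motion:
    - {"x":30,"y":0,"z":0,"wx":0,"wy":0,"wz":0}
    - {"x":46,"y":0,"z":0,"wx":0,"wy":0,"wz":0}
    - {"x":46,"y":0,"z":20,"wx":0,"wy":0,"wz":0}
    - {"x":46,"y":0,"z":50,"wx":0,"wy":0,"wz":0}
    - {"x":46,"y":0,"z":75,"wx":0,"wy":0,"wz":0}

```text
time: 13.6
tool_pos: [0.5758, 0.1916, 0.0972]
tcp_rot: [0.0, 0.728, 0.686, -0.0]
contact_force: [-0.4, 0.5, -0.3]
finger_gap: -0.0003
gripper_force: 0.0
```

Run:
```python
from h import *
s=state();print(s['tool_pos'],s['finger_gap'])
a=shot('wrist','w5');t=shot('top','t5')
for n,c in(('w',a),('t',t)):
    Q=rfit(c,.035,.068,(.53,.62,.125,.2))
    if len(Q): print(n,len(Q),Q.min(0).round(4),Q.max(0).round(4))
```

```text
[0.57578084 0.19155449 0.09717128] -0.0003151695915205342
w 43 [0.5679 0.1254 0.0618] [0.5726 0.1273 0.068 ]
```

>>> servo_tool:
  motion:
    - {"x":0,"y":0,"z":20,"wx":0,"wy":0,"wz":0}
    - {"x":0,"y":0,"z":40,"wx":0,"wy":0,"wz":0}
    - {"x":0,"y":0,"z":55,"wx":0,"wy":0,"wz":0}
    - {"x":0,"y":0,"z":62,"wx":0,"wy":0,"wz":0}
    - {"x":0,"y":0,"z":62,"wx":0,"wy":0,"wz":0}

```text
time: 14.12
tool_pos: [0.5759, 0.1914, 0.0364]
tcp_rot: [-0.0, 0.728, 0.686, -0.0]
contact_force: [0.8, 0.1, -0.4]
finger_gap: -0.0001
gripper_force: 0.0
```

>>> servo_tool:
  motion:
    - {"x":-6,"y":0,"z":0,"wx":0,"wy":0,"wz":0}
    - {"x":-12,"y":0,"z":0,"wx":0,"wy":0,"wz":0}
    - {"x":-18,"y":0,"z":0,"wx":0,"wy":0,"wz":0}
    - {"x":-24,"y":0,"z":0,"wx":0,"wy":0,"wz":0}
    - {"x":-30,"y":0,"z":0,"wx":0,"wy":0,"wz":0}

```text
time: 14.53
tool_pos: [0.5744, 0.1609, 0.037]
tcp_rot: [0.0, 0.728, 0.686, 0.0]
contact_force: [0.5, -0.3, -0.1]
finger_gap: 0.0001
gripper_force: 0.0
```

>>> servo_tool:
  motion:
    - {"x":-4,"y":0,"z":0,"wx":0,"wy":0,"wz":0}
    - {"x":-8,"y":0,"z":0,"wx":0,"wy":0,"wz":0}
    - {"x":-12,"y":0,"z":0,"wx":0,"wy":0,"wz":0}
    - {"x":-15,"y":0,"z":0,"wx":0,"wy":0,"wz":0}
    - {"x":-15,"y":0,"z":0,"wx":0,"wy":0,"wz":0}

```text
time: 14.95
tool_pos: [0.5733, 0.1463, 0.0365]
tcp_rot: [0.0, 0.728, 0.686, -0.0]
contact_force: [-0.4, -0.4, -0.1]
finger_gap: -0.0001
gripper_force: 0.0
```

>>> servo_tool:
  motion:
    - {"x":-2,"y":0,"z":0,"wx":0,"wy":0,"wz":0}
    - {"x":-4,"y":0,"z":0,"wx":0,"wy":0,"wz":0}
    - {"x":-6,"y":0,"z":0,"wx":0,"wy":0,"wz":0}
    - {"x":-8,"y":0,"z":0,"wx":0,"wy":0,"wz":0}

```text
time: 15.28
tool_pos: [0.5728, 0.1391, 0.0365]
tcp_rot: [-0.0, 0.728, 0.686, 0.0]
contact_force: [0.6, 4.4, -1.0]
finger_gap: -0.0002
gripper_force: 2.3
```

>>> servo_tool:
  motion:
    - {"x":-2,"y":0,"z":0,"wx":0,"wy":0,"wz":0}
    - {"x":-4,"y":0,"z":0,"wx":0,"wy":0,"wz":0}
    - {"x":-5,"y":0,"z":0,"wx":0,"wy":0,"wz":0}

```text
time: 15.53
tool_pos: [0.5725, 0.1338, 0.0365]
tcp_rot: [-0.0, 0.728, 0.686, 0.0]
contact_force: [1.4, 4.0, -0.3]
finger_gap: -0.0003
gripper_force: 2.6
```

The stop is moving at about 4 N. I'll continue in small steps until the force jumps at the end plate.

>>> servo_tool:
  motion:
    - {"x":-1.5,"y":0,"z":0,"wx":0,"wy":0,"wz":0}
    - {"x":-3,"y":0,"z":0,"wx":0,"wy":0,"wz":0}
    - {"x":-4,"y":0,"z":0,"wx":0,"wy":0,"wz":0}

```text
time: 15.78
tool_pos: [0.5723, 0.13, 0.0365]
tcp_rot: [-0.0, 0.728, 0.686, 0.0]
contact_force: [1.6, 6.8, -0.7]
finger_gap: -0.0001
gripper_force: 3.1
```

>>> servo_tool:
  motion:
    - {"x":-1.5,"y":0,"z":0,"wx":0,"wy":0,"wz":0}
    - {"x":-3,"y":0,"z":0,"wx":0,"wy":0,"wz":0}
    - {"x":-3,"y":0,"z":0,"wx":0,"wy":0,"wz":0}

```text
time: 16.03
tool_pos: [0.5721, 0.1279, 0.0365]
tcp_rot: [-0.0, 0.727, 0.686, 0.001]
contact_force: [1.4, 10.4, -0.9]
finger_gap: 0.0002
gripper_force: 5.1
```

>>> servo_tool:
  motion:
    - {"x":-1,"y":0,"z":0,"wx":0,"wy":0,"wz":0}
    - {"x":-1,"y":0,"z":0,"wx":0,"wy":0,"wz":0}
    - {"x":-1,"y":0,"z":0,"wx":0,"wy":0,"wz":0}

```text
time: 16.28
tool_pos: [0.5722, 0.1278, 0.0365]
tcp_rot: [-0.001, 0.727, 0.686, 0.001]
contact_force: [2.3, 14.3, -1.9]
finger_gap: -0.0003
gripper_force: 7.3
```

>>> servo_tool:
  motion:
    - {"x":-1,"y":0,"z":0,"wx":0,"wy":0,"wz":0}
    - {"x":-1,"y":0,"z":0,"wx":0,"wy":0,"wz":0}
    - {"x":-1,"y":0,"z":0,"wx":0,"wy":0,"wz":0}

```text
time: 16.53
tool_pos: [0.5721, 0.1277, 0.0365]
tcp_rot: [-0.001, 0.727, 0.687, 0.001]
contact_force: [2.3, 19.4, -2.9]
finger_gap: -0.0
gripper_force: 9.5
```

The push is now up against the end plate: the force rises with no movement at y = 0.1277. Backing off, rising and checking.

>>> servo_tool:
  motion:
    - {"x":5,"y":0,"z":0,"wx":0,"wy":0,"wz":0}
    - {"x":20,"y":0,"z":0,"wx":0,"wy":0,"wz":0}
    - {"x":40,"y":0,"z":0,"wx":0,"wy":0,"wz":0}
    - {"x":40,"y":0,"z":-30,"wx":0,"wy":0,"wz":0}
    - {"x":40,"y":0,"z":-65,"wx":0,"wy":0,"wz":0}

```text
time: 16.95
tool_pos: [0.573, 0.165, 0.1005]
tcp_rot: [-0.001, 0.727, 0.686, -0.002]
contact_force: [0.8, -0.2, 0.7]
finger_gap: -0.0003
gripper_force: 0.0
```

>>> servo_tool:
  motion:
    - {"x":0,"y":0,"z":-40,"wx":0,"wy":0,"wz":0}
    - {"x":-35,"y":0,"z":-75,"wx":0,"wy":0,"wz":0}
    - {"x":-70,"y":0,"z":-95,"wx":0,"wy":0,"wz":0}
    - {"x":-105,"y":0,"z":-95,"wx":0,"wy":0,"wz":0}
    - {"x":-140,"y":0,"z":-95,"wx":0,"wy":0,"wz":0}

```text
time: 17.37
tool_pos: [0.566, 0.0222, 0.1982]
tcp_rot: [0.001, 0.728, 0.686, 0.0]
contact_force: [0.8, -1.1, -1.1]
finger_gap: -0.0001
gripper_force: 0.0
```

>>> servo_tool:
  motion:
    - {"x":-35,"y":0,"z":-10,"wx":0,"wy":0,"wz":0}
    - {"x":-60,"y":0,"z":-20,"wx":0,"wy":0,"wz":0}
    - {"x":-60,"y":0,"z":-20,"wx":0,"wy":0,"wz":0}

```text
time: 17.62
tool_pos: [0.5623, -0.0415, 0.2183]
tcp_rot: [0.002, 0.73, 0.683, -0.001]
contact_force: [-0.1, -0.3, 0.2]
finger_gap: 0.0005
gripper_force: 0.0
```

Run:
```python
from h import *
s=state();print(s['tool_pos'])
a=shot('wrist','w6')
y0=[-.168,-.122,-.071,-.015,.046]
for n,h,r,i in [('a',.060,23,0),('b',.064,25.5,1),('c',.068,28,2),('d',.072,30.5,3),('e',.076,33,4)]:
    yc=y0[i]+r/1000; Q=rfit(a,h-.0025,h+.003,(.53,.61,yc-r/1000-.002,yc+r/1000+.002))
    if len(Q): print(n,len(Q),np.median(Q[:,2]).round(4),Q.min(0).round(4),Q.max(0).round(4))
Q=rfit(a,.055,.068,(.5,.65,.105,.16));print('stop',len(Q),Q.min(0).round(4),Q.max(0).round(4))
g=a['image'][:,:,::-1];cv2.imwrite('pics/w6c.png',np.clip(cv2.resize(g[0:400,180:400],None,fx=1.45,fy=1.45,interpolation=cv2.INTER_CUBIC).astype(float)*1.5,0,255).astype(np.uint8))
```

```text
[ 0.56225284 -0.04148161  0.21833383]
b 685 0.0636 [ 0.5343 -0.1081  0.0615] [ 0.5845 -0.0693  0.067 ]
c 1448 0.0676 [ 0.5324 -0.0727  0.0655] [ 0.5876 -0.013   0.0709]
d 1996 0.0717 [ 0.535  -0.0167  0.0695] [0.5952 0.0479 0.075 ]
e 2831 0.0757 [0.5378 0.044  0.0735] [0.6029 0.1088 0.0786]
stop 734 [0.5385 0.107  0.0551] [0.604  0.1189 0.0642]
```

View pics/w6c.png

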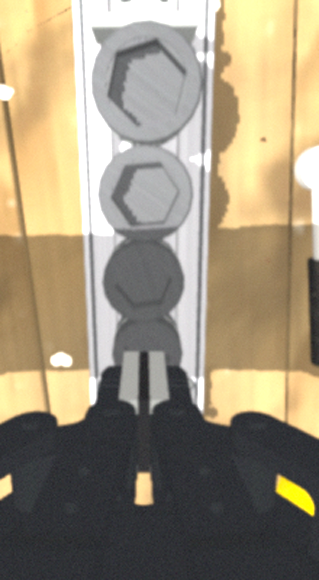

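In this crop e (147,80), d (146,190), c (143,280) and b (147,345) stand upright in line. The edge measurements (e 0.044 to 0.109, d -0.017 to 0.044, c -0.073 to -0.017) leave no gaps, and the stop sits at e. The final 19 N push with no movement shows that a and b are closed up too.

```bash
python3 -c "
from station import *
print(job_done())"
```

```text
the job is handed in; nothing more can be done
None
```

The loose socket is back in its place between its neighbours, the row of five is closed up against the end plate by the end stop, and the job was handed in after about 18 s of robot time.

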